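# Set the dust-extraction damper and start it

## Task

Get the bench's dust-extraction inlet ready for edge sanding: push the lever of the round damper ring around its arc, from one side and without gripping it, until its pointer points at the upright steel setting peg on the scale, and leave it there. Only then press the round start button on the housing fully down and let it go. Leave the bottle, burnisher, tin and wooden block where they are.

Things in the scene. Friction and masses are not known exactly. Their poses are not given: they have to be found in the camera images.
- inlet: White extraction housing, fixed to the bench, a flat box 260 x 310 mm and 45 mm high. The origin is on the bench directly under the damper ring's axis; x, y are parallel to the box sides, z up. The box spans x -165 to +95 mm and y -155 to +155 mm about it. The steel ring (170 mm diameter) with dark grille spokes lies on top, its highest point 60 mm above the bench.
- damper (a joint): Angle of the damper ring in rad about the vertical axis through the inlet's origin, -1.2 to 1.2 (end stops). At 0 the lever points along the inlet's -x (roughly to the robot); growing values turn it anticlockwise seen from above, so the lever moves towards the inlet's -y. Friction only, no spring: about 2 N at the handle moves it and it stays where it is left.
- handle_top (a point): Centre of the top of the lever's upright dark wooden handle, 100 mm from the ring's axis and 97 mm above the bench. The handle is a block 30 mm along the lever, 24 mm across it and 42 mm tall (55 to 97 mm above the bench), with free space either side; touching two opposite sides of it at once counts as gripping. Under it the flat steel lever ends in a pointed tip 128 mm from the axis.
- pointer_aim (a point): The point the pointer aims at: straight on along the lever, 142 mm from the ring's axis (14 mm beyond the pointed tip), moving with the ring. It coincides, seen from above, with the centre of a scale hole when the pointer is on that mark.
- peg: Upright steel setting peg, 12 mm diameter and 18 mm tall on a 16 mm foot, fixed in one of six scale holes on the housing top; origin at the centre of its underside, 45 mm above the bench (its top is at 63 mm). The holes lie 142 mm from the ring's axis, at damper angles of -59, -42, -25, 25, 42 and 59 degrees, each with a thick black mark outside it. The five other holes hold flat steel plugs, 7 mm wide and 2 mm high.
- start_button (a joint): Travel of the start button in m, 0 up, 0.006 fully down; springs back; fully down takes 5 N.
- start_button_top (a point): Centre of the top face of the round grey start button, 28 mm diameter, in a black collar on the housing top, 20 mm in +x and 122 mm in +y of the inlet's origin.
- dye_bottle: Bystander, loose: closed glass dye bottle, 40 mm diameter, 85 mm tall, standing; origin at the centre of its underside.
- burnisher: Bystander, loose: turned wooden burnisher, 32 mm diameter, 78 mm tall, standing on end; origin at the centre of its underside.
- wax_tin: Bystander, loose: round closed metal wax tin, 64 mm diameter, 26 mm tall; origin at the centre of its underside.
- strap_block: Bystander, loose: dark wooden block, 90 x 45 x 22 mm, lying flat; origin at the centre of its underside.

How it is judged (in metres and radians):
On the way, in this order (a step that is already met when the one before it is completed fails the run):
1. the pointer is at the peg (6 mm) and the ring is still (horizontal distance between pointer_aim and peg below 0.006 m and velocity of joint damper between -0.05 and 0.05 rad/s), for 0.3 s.
2. the start button is pressed down (value of joint start_button above 0.0045 m and horizontal distance between pointer_aim and peg below 0.006 m), for 0.05 s.
At the end, for the whole second after the job is handed in: The pointer's aim point lies within 6 mm of the peg's centre seen from above, the ring is at rest, and the start button, pressed at least 4.5 mm after the ring was set, is up again (horizontal distance between pointer_aim and peg below 0.006 m and velocity of joint damper between -0.02 and 0.02 rad/s and value of joint start_button below 0.0015 m); the robot touches nothing.
It fails at once if the lever handle is gripped (both halves squeezed at once) (contact force between the fingers and damper_c3 above 0.5 N and contact force between the fingers and damper_c4 above 0.5 N).
It fails at once if the start button is pressed while the pointer is off the peg (value of joint start_button above 0.003 m and horizontal distance between pointer_aim and peg above 0.006 m).
It fails at once if a bystander is moved more than 15 mm or lifted (distance of any of dye_bottle, burnisher, wax_tin, strap_block from where it was at the start of the episode above 0.015 m).
It also fails if it takes over 48 s, if anything falls off the work surface, if the arm or the gripper's body presses on something with over 40 N, if the wrist force passes 120 N, or if a joint passes its speed limit or range.

## Robot

A 6-joint arm with a two-finger parallel gripper is mounted at the origin on the work surface. World frame = base frame: x ahead of the robot, y to its left, z up, the work surface at z = 0. Lengths are in m, angles in degrees, forces in N, time in s.
With the tool pointing down it reaches from about 0.4 to 0.825 m from the base axis. Payload 7 kg.
Tool frame: the origin (TCP) lies midway between the tips of the shut fingers; the grasp point (between the pads) lies 19 mm behind it; z points along the fingers, x is the direction in which the jaws open and shut, and the axes are right-handed (so a half turn about z gives the same grasp; the last joint's range is limited). The gripper opens to 88 mm and grips with 3 to 60 N. Pads are 19 mm wide; open, the fingers measure 130 mm over their backs; the gripper's body (78 mm by 193 mm) begins 47 mm behind the grasp point.
Start: joints at [-59.238, 20.546, 0.682, 0, -70.136, -16.507], TCP at [0.166, -0.654, 0.227] pointing down, gripper open.
Joint ranges: [-176.03, 176.03], [-82.01, 121.73], [-58.28, 71.71], [-173.87, 95.51], [-174.79, -0.11], [-173.66, 173.66]. Speed limits (degrees/s): [136.94, 136.94, 172.46, 180, 180, 180].

## Interface

Orientations are given as [roll, pitch, yaw] about the fixed x, y, z axes, in that order (R = Rz(yaw) Ry(pitch) Rx(roll)).
In Python, from plant import ctrl, vision, nets gives the robot as it stands.
- The arm moves only by the shell command python3 -m jog 'ROWS'. ROWS is text: rows parted by semicolons, each of 7 numbers parted by spaces: the turn, a rotation vector about the tool's x, y, z in units of 0.1 rad (1.0 is 0.1 rad), then the shift along the tool's x, y, z in units of 4 cm (1.0 is 4 cm), then the opening, from -1 (shut) to 1 (fully open). In form: rx ry rz x y z jaw; .... A call has 1 to 8 rows; each row shifts and turns the commanded pose from where the row before left it, along the tool's axes as they then stand; what a row does not reach is not made up. A row lasts 1/8 s, in which the tool goes at most 62.5 mm and 10.7 degrees, less where a joint would pass 70% of its speed; a pose out of reach is approached as far as the arm can. A call with a number of a shift or a turn outside -1 to 1 is refused whole. A call with a gripper value outside its range is refused whole. The fingers move at their own pace and stop on an object; the grip force is fixed at half the most. Time passes only in rows, so rows that do not move let the fingers close. It gives the time, the measured TCP pose, the force and the opening at its end, in the units of the state.
- ctrl.get_obs(): the state, without advancing time (a new reading comes with each control period).
- vision.snapshot(name): name is "scene" or "top" or "wrist"; returns (picture, depth): 420x560x3 uint8, red, green, blue; 420x560 float32, m along the optical axis (not along the pixel's ray), 0 where there is no reading.
- vision.camera_info(name): a dict with "camera_matrix" (3x3 intrinsics, pixels), "camera_from_world" (4x4, takes a point from world to camera coordinates); the wrist camera has in their place "tool_from_camera" (4x4, takes a point from camera to tool coordinates, whose origin is the TCP and whose axes are the tool frame's). Camera axes: x right, y down, z forward; pixel columns grow to the right and rows downward; lengths in m; the calibration is good to about 2 mm. The wrist camera is an equidistant fisheye: a pixel r from the principal point sees the ray r / f radians off the axis. A picture is of the moment at which its call begins: read the wrist's pose just before it. camera_info takes no time and is no camera call.
- ctrl.close_job(): hands the job in, once; it reports no verdict.
Trained networks look in the newest picture that a camera, given by its name, has taken for a name from the list of things; names that differ only in an ending like _2 or _b are one class to them, and where a whole thing is asked for, a point or a joint stands for the part that bears it (a point fixed in the world has none). Each returns a list of dicts, best first, with "score" (0 to 1); they miss things now and then, are a little off and sometimes report something else, mostly with a low value. They report only what shows in the picture. A call takes as long as a camera call.
- nets.boxes_of(target, camera): "location" ([x, y, z] in m, in world coordinates, good to about 4 mm: the middle of the surface that is visible of it).
The state is a dict: "clock": time; "joint_pos": joint angles; "qvel": joint speeds; "tau": joint torques, N m; "tool_pos": TCP position; "orientation": TCP orientation; "force": force on the tool from outside, world axes, zero at the start; "moment": the same for the moment, N m; "opening": finger opening in m.
Only numpy, scipy, OpenCV 4.12 (cv2) and the standard library are available. Lean on these libraries where they do the work, as an engineer would, in place of code of your own. Each camera call takes 0.05 s, during which the arm holds its last target.

## Working session

There is one attempt and no reset: what is moved stays moved. The work goes in short steps, Python scripts to look and compute and a shell command to move; the robot and the scene stay as the last step left them, time stands still between calls to the robot, and variables do not carry over. Pictures are saved under pics/ and viewed, and the job is handed in when it is done.

```bash
ls; mkdir -p pics; python3 - <<'E'
from plant import ctrl, vision, nets
import cv2, numpy as np
o=ctrl.get_obs(); print({k:np.round(v,3) for k,v in o.items()})
for c in ["top","scene"]:
    im,d=vision.snapshot(c); cv2.imwrite(f"pics/{c}0.png",im[:,:,::-1]); np.save(f"pics/{c}0.npy",d)
    i=vision.camera_info(c); print(c,np.round(i["camera_matrix"],2).tolist(),np.round(i["camera_from_world"],4).tolist())
    for t in ["inlet","handle_top","peg","start_button_top"]+(["dye_bottle","burnisher","wax_tin","strap_block"] if c=="top" else []):
        print(t,[(round(r["score"],2),np.round(r["location"],4).tolist()) for r in nets.boxes_of(t,c)][:3])
E
```

```text
pics
{'clock': np.float64(0.0), 'joint_pos': array([-5.9237e+01,  2.0590e+01,  6.3300e-01, -2.0000e-02, -7.0134e+01,
       -1.6508e+01]), 'qvel': array([ 0.105, -0.028, -0.01 , -0.065,  0.037,  0.081]), 'tau': array([ 0.0000e+00, -5.8272e+01,  2.9306e+01,  6.9970e+00,  7.0000e-03,
       -0.0000e+00]), 'tool_pos': array([ 0.166, -0.654,  0.226]), 'orientation': array([-1.79992e+02, -9.30000e-02,  1.04248e+02]), 'force': array([-0.178,  0.6  ,  0.113]), 'moment': array([-0.034,  0.02 ,  0.015]), 'opening': np.float64(0.087)}
top [[473.61, 0.0, 274.97], [0.0, 473.61, 212.76], [0.0, 0.0, 1.0]] [[0.0216, -0.9996, 0.0207, -0.0138], [-0.995, -0.0235, -0.0968, 0.6293], [0.0973, -0.0185, -0.9951, 1.0862], [0.0, 0.0, 0.0, 1.0]]
inlet []
handle_top [(0.63, [0.5934, 0.0511, 0.054])]
peg [(0.36, [0.4664, 0.0896, 0.0641]), (0.32, [0.7397, 0.1246, 0.0549])]
start_button_top [(0.69, [0.6031, 0.1719, 0.0705])]
dye_bottle [(0.75, [0.7413, 0.1258, 0.0572])]
burnisher [(0.52, [0.5214, 0.2466, 0.0686])]
wax_tin [(0.93, [0.618, -0.1807, 0.0252])]
strap_block [(0.78, [0.7757, -0.0586, 0.0243])]
scene [[382.14, 0.0, 275.61], [0.0, 382.14, 214.51], [0.0, 0.0, 1.0]] [[-0.867, 0.4979, -0.0198, 0.5537], [0.3126, 0.5124, -0.7999, -0.1298], [-0.3881, -0.6997, -0.5999, 0.9791], [0.0, 0.0, 0.0, 1.0]]
inlet [(0.66, [0.603, 0.0943, 0.048]), (0.22, [0.6051, 0.1796, 0.0675])]
handle_top [(0.91, [0.6048, 0.0562, 0.0564])]
peg [(0.67, [0.4649, 0.0931, 0.0573])]
start_button_top [(0.48, [0.6096, 0.1788, 0.0672])]
```

View pics/top0.png

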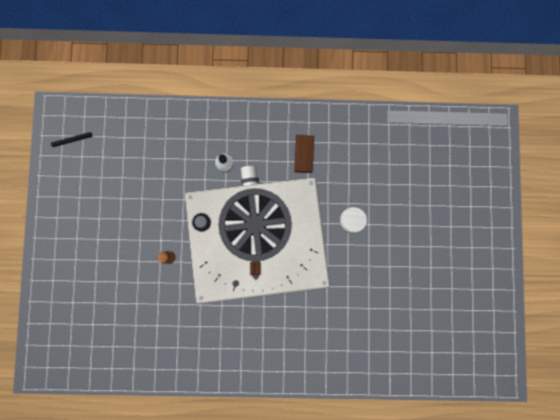

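View pics/scene0.png

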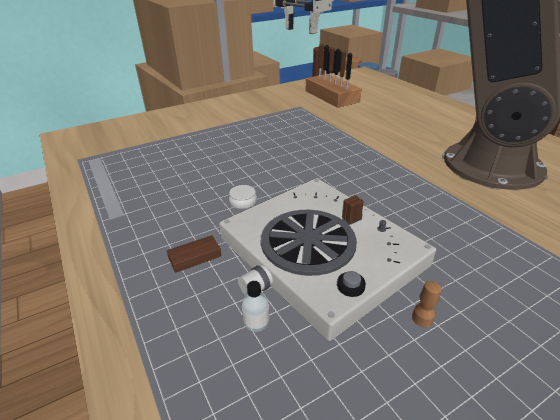

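The top view shows the ring at about (255,225), the handle at (255,268), the peg at (236,284) and the button at (201,222). The bottle is at (224,162), the burnisher at (165,257), the tin at (353,219) and the block at (304,153). Next I'll fit the inlet pose.

```bash
cat > h.py <<'E'
import numpy as np
from plant import vision
def ray(cam,u,v,z):
    i=vision.camera_info(cam);K=np.array(i["camera_matrix"]);T=np.array(i["camera_from_world"])
    R,t=T[:3,:3],T[:3,3];C=-R.T@t;d=R.T@np.linalg.inv(K)@[u,v,1.]
    return C+d*(z-C[2])/d[2]
def proj(cam,p):
    i=vision.camera_info(cam);K=np.array(i["camera_matrix"]);T=np.array(i["camera_from_world"])
    q=T[:3,:3]@np.asarray(p)+T[:3,3];q=K@q;return q[:2]/q[2]
E
python3 - <<'E'
import cv2,numpy as np
im=cv2.imread("pics/top0.png")
cv2.imwrite("pics/topz.png",cv2.resize(im[170:310,150:340],None,fx=4,fy=4,interpolation=cv2.INTER_CUBIC))
im=cv2.imread("pics/scene0.png")
cv2.imwrite("pics/scenez.png",cv2.resize(im[170:350,215:455],None,fx=3.3,fy=3.3,interpolation=cv2.INTER_CUBIC))
E
```

```text
(no output)
```

View pics/topz.png

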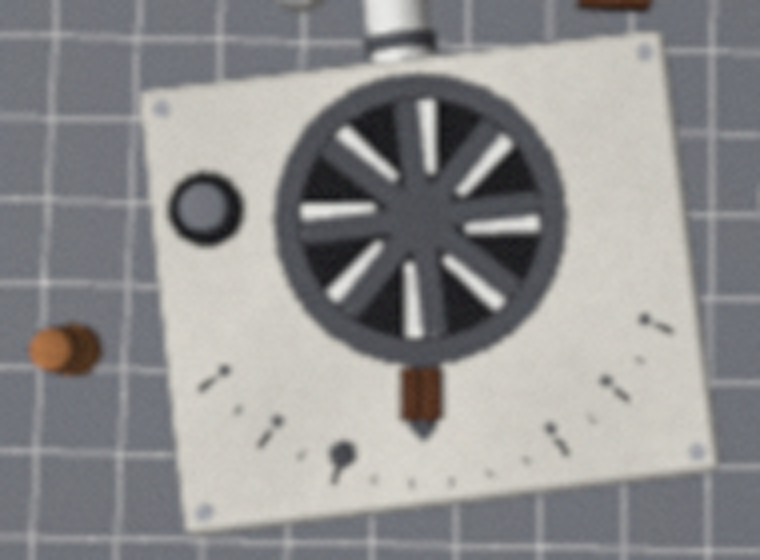

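View pics/scenez.png

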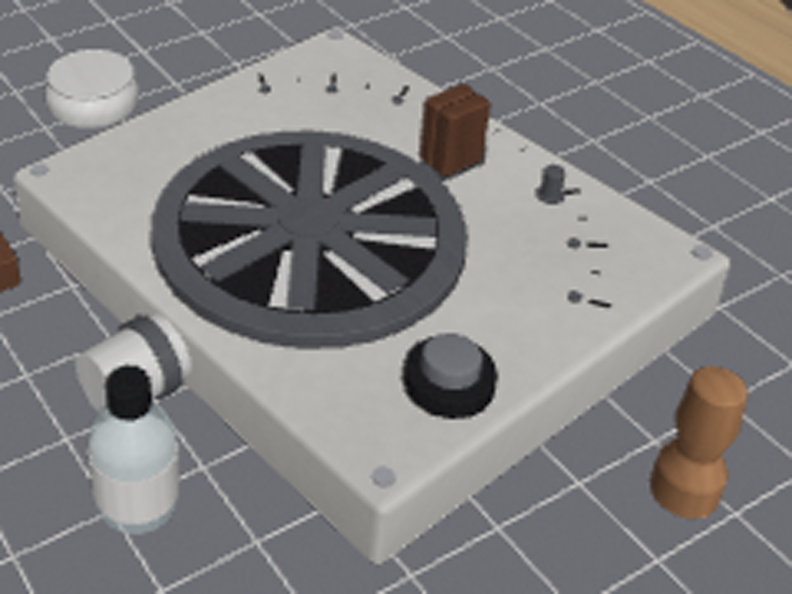

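```bash
python3 - <<'E'
from h import *
from scipy.optimize import least_squares
W=lambda u,v,z: ray("top",150+(u-1.5)/4,170+(v-1.5)/4,z)
def hole(a,r=.142): a=np.radians(a); return [-r*np.cos(a),-r*np.sin(a)]
pts=[((142,92),.045,[.095,.155]),((660,32),.045,[.095,-.155]),((716,466),.045,[-.165,-.155]),((188,532),.045,[-.165,.155])]
for p,a in zip([(224,370),(277,421),(551,428),(606,380),(644,319)],[-59,-42,25,42,59]): pts.append((p,.047,hole(a)))
pts.append(((421,218),.06,[0,0]))
w=np.array([W(*p,z)[:2] for p,z,_ in pts]); l=np.array([q for *_,q in pts])
def tf(x,l): c,s=np.cos(x[2]),np.sin(x[2]); return l@np.array([[c,s],[-s,c]])+x[:2]
r=least_squares(lambda x:(tf(x,l)-w).ravel(),[.59,.06,0]); x=r.x
print(x,np.degrees(x[2])); print(np.round((tf(x,l)-w)*1000,1).tolist())
peg=tf(x,np.array([hole(-25)]))[0]; print("peg model",peg,"peg px top", W(343,452,.063))
btn=tf(x,np.array([[.02,.122]]))[0]; print("btn",btn,W(206,209,.06))
ht=W(422,380,.097); print("handle guess",ht)
for name,(u,v),z in [("handle top front/back", (421,369),.097),("tip",(424,438),.06)]:
    p=W(u,v,z)[:2]-x[:2]; c,s=np.cos(-x[2]),np.sin(-x[2]); q=[c*p[0]-s*p[1],s*p[0]+c*p[1]]; print(name,q,np.hypot(*q),"damper deg",np.degrees(np.arctan2(-q[1],-q[0])))
# project handle top for damper angles on scene
for dm in range(-10,11,5):
    h=tf(x,np.array([hole(dm,.1)]))[0]; print(dm,h,proj("top",[*h,.097]),proj("scene",[*h,.097]), "tip",proj("top",[*tf(x,np.array([hole(dm,.128)]))[0],.05]))
s=lambda u,v,z: ray("scene",215+(u-1)/3.3,170+(v-1)/3.3,z)
print("scene: peg",s(553,170,.063),"btn",s(452,350,.065),"ring",s(310,217,.06))
for c in [(335,35)]: pass
d=np.load("pics/top0.npy")
for u,v in [(201,222),(255,268),(255,264),(254,225),(220,250),(300,265)]: print((u,v),d[v,u], (1.0862-d[v,u]))
E
```

```text
[0.60018224 0.04702854 0.14218576] 8.146643950492859
[[2.0, 3.0], [3.0, -2.3], [-2.8, -3.5], [-3.3, 2.3], [0.1, -0.2], [0.2, 0.1], [-0.0, 0.3], [-0.2, 0.1], [0.2, -0.4], [0.8, 0.6]]
peg model [0.46428115 0.08819763] peg px top [0.46606387 0.08685787 0.063     ]
btn [0.60269214 0.17063154] [0.60171371 0.16922345 0.06      ]
handle guess [0.50774955 0.04272063 0.097     ]
handle top front/back [np.float64(-0.0860881284687969), np.float64(0.00868050022387669)] 0.08652466092043819 damper deg -5.757828230934458
tip [np.float64(-0.12500191475971642), np.float64(0.012328500655912223)] 0.12560840187669867 damper deg -5.632665687653217
-10 [0.50023455 0.0502627 ] [251.59284745 268.00139167] [354.66259625 200.51990681] tip [251.45797831 279.93038574]
-5 [0.50033301 0.04153938] [255.57758122 268.04099498] [351.5492875  198.21006276] tip [256.3506244 279.9765979]
0 [0.50119138 0.03285783] [259.55050733 267.73118993] [348.1765937  196.07214997] tip [261.2282605 279.5927793]
5 [0.50280313 0.02428413] [263.48058153 267.07464387] [344.57123226 194.11495144] tip [266.05254758 278.7823194 ]
10 [0.50515599 0.01588353] [267.33715257 266.07679897] [340.75970509 192.34593735] tip [270.78565414 277.55205978]
scene: peg [0.46553581 0.09160761 0.063     ] btn [0.6010624  0.17172279 0.065     ] ring [0.60044539 0.05278752 0.06      ]
(201, 222) 1.0723737 0.013826251
(255, 268) 1.0376463 0.048553705
(255, 264) 1.039029 0.047170997
(254, 225) 1.0855117 0.00068831444
(220, 250) 1.0915349 -0.005334854
(300, 265) 1.0875506 -0.0013506413
```

```bash
python3 -m jog '0 0 -1 0 0 0 -1;0 0 -1 0 0 0 -1;0 0 -1 0 0 0 -1;0 0 -1 0 0 0 -1;0 0 -1 0 0 0 -1;0 0 -1 0 0 0 -1;0 0 -1 0 0 0 -1;0 0 -1 0 0 0 -1'; python3 -m jog '0 0 -1 0 0 0 -1;0 0 -1 0 0 0 -1;0 0 -0.28 0 0 0 -1'
cat >> h.py <<'E'
from scipy.spatial.transform import Rotation as Rn
def rows(target):
    "shift units (4cm) in tool axes from measured pose to world target"
    from plant import ctrl
    o=ctrl.get_obs(); R=Rn.from_euler("xyz",o["orientation"],degrees=True).as_matrix()
    return R.T@(np.asarray(target)-o["tool_pos"])/.04, o
O=np.array([.6002,.0470]); YAW=8.147
def lev(dm,r,side=0):
    "world xy at radius r along lever; side>0 = towards inlet -y side (behind lever when pushing to negative)"
    f=np.radians(180+YAW+dm); d=np.array([np.cos(f),np.sin(f)]); t=np.array([np.sin(f),-np.cos(f)])
    return O+r*d-side*t
E
python3 - <<'E'
from h import *
p=lev(-25,.1,.075); print(p,lev(-25,.1,.0215))
print(rows([*p,.2]))
E
```

```text
clock: 1.7
tool_pos: [0.1662, -0.6542, 0.2266]
orientation: [-180.0, 0.0, 150.3]
force: [-0.8, 0.5, 0.3]
opening: 0.013
clock: 2.08
tool_pos: [0.1662, -0.6542, 0.2266]
orientation: [-180.0, 0.0, 163.2]
force: [-1.2, 0.5, -0.6]
opening: 0.0002
[0.48275104 0.00421284] [0.49826161 0.05541511]
(array([-2.81775571, 18.04527197,  0.66479802]), {'clock': 2.075, 'joint_pos': array([-5.92367224e+01,  2.05439632e+01,  6.85137006e-01, -5.61951835e-04,
       -7.01377080e+01,  4.24360501e+01]), 'qvel': array([ 3.50053034e-02, -9.40767375e-03, -3.93881197e-02, -2.30907130e-02,
        1.69340529e-01,  1.06712173e+01]), 'tau': array([ 1.49055838e-02, -5.82968009e+01,  2.94002634e+01,  6.95060000e+00,
        8.29161122e-02,  2.41549797e-01]), 'tool_pos': array([ 0.16621409, -0.65420792,  0.22661074]), 'orientation': array([-1.79998051e+02,  2.91453744e-03,  1.63199137e+02]), 'force': array([-1.20430371,  0.49380568, -0.62822806]), 'moment': array([ 0.0721233 ,  0.11866082, -0.01417119]), 'opening': 0.0002010748428937848})
```

```bash
python3 -m jog '0 0 0 -0.2 0.9 0 -1;0 0 0 -0.2 0.9 0 -1;0 0 0 -0.2 0.9 0 -1;0 0 0 -0.2 0.9 0 -1;0 0 0 -0.2 0.9 0 -1;0 0 0 -0.2 0.9 0 -1;0 0 0 -0.2 0.9 0 -1;0 0 0 -0.2 0.9 0 -1' | tail -4;  python3 -m jog '0 0 0 -0.2 0.9 0 -1;0 0 0 -0.2 0.9 0 -1;0 0 0 -0.2 0.9 0 -1;0 0 0 -0.2 0.9 0 -1;0 0 0 -0.2 0.9 0 -1;0 0 0 -0.2 0.9 0 -1;0 0 0 -0.2 0.9 0 -1;0 0 0 0 0.9 0 -1'
python3 - <<'E'
from h import *
print(rows([*lev(-25,.1,.085),.07])[0])
E
```

```text
tool_pos: [0.3114, -0.3961, 0.2268]
orientation: [-180.0, 0.0, 163.1]
force: [0.5, 0.5, -0.5]
opening: 0.0007
clock: 4.08
tool_pos: [0.4487, -0.1366, 0.2268]
orientation: [180.0, 0.0, 163.1]
force: [0.3, 0.1, -0.1]
opening: 0.0004
[0.21174435 3.36500848 3.91904555]
```

```bash
python3 -m jog '0 0 0 0.05 0.85 0 -1;0 0 0 0.05 0.85 0.6 -1;0 0 0 0.05 0.85 0.7 -1;0 0 0 0.05 0.8 0.7 -1;0 0 0 0 0 0 -1'
python3 - <<'E'
from h import *
import cv2
print(rows([*lev(-25,.1,.085),.07])[0])
im,d=vision.snapshot("scene"); cv2.imwrite("pics/scene1.png",im[:,:,::-1])
im,d=vision.snapshot("top"); cv2.imwrite("pics/top1.png",cv2.resize(im[150:330,150:390,::-1],None,fx=3,fy=3,interpolation=cv2.INTER_CUBIC))
E
```

```text
clock: 4.7
tool_pos: [0.4783, -0.0059, 0.1448]
orientation: [-179.9, -0.2, 163.2]
force: [-0.8, -0.7, -0.6]
opening: 0.0003
[-0.03705335  0.02775482  1.87006536]
```

View pics/scene1.png

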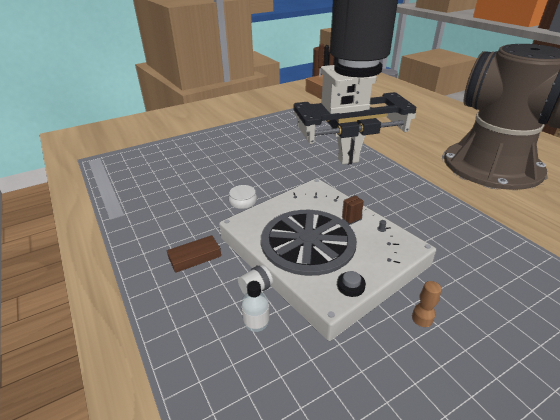

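View pics/top1.png

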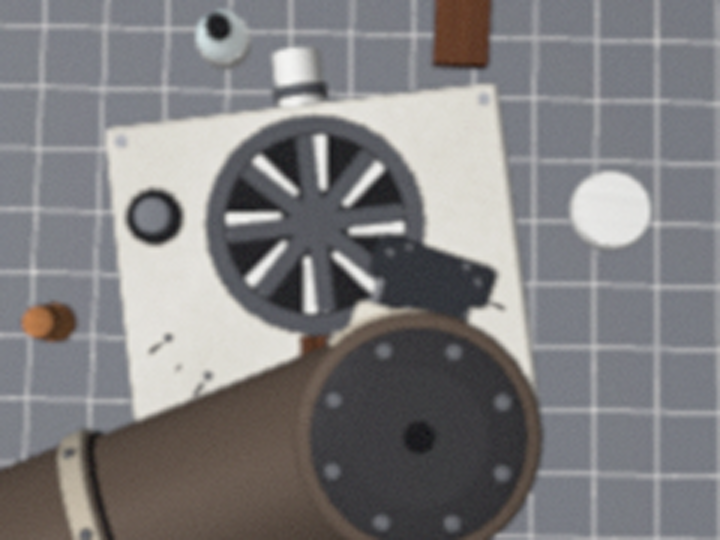

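```bash
python3 -m jog '0 0 0 0 0 0.7 -1;0 0 0 0 0 0.7 -1;0 0 0 0 0 0.42 -1;0 0 0 0 0 0 -1';python3 -m jog '0 0 0 0 0.25 0 -1;0 0 0 0 0.2 0 -1;0 0 0 0 0.2 0 -1;0 0 0 0 0.15 0 -1;0 0 0 0 0.15 0 -1;0 0 0 0 0.1 0 -1;0 0 0 0 0.1 0 -1;0 0 0 0 0 0 -1'
python3 - <<'E'
from h import *
import cv2
print(rows([*lev(-25,.1,.0215),.072])[0])
im,d=vision.snapshot("scene"); cv2.imwrite("pics/scene2.png",cv2.resize(im[120:300,215:455,::-1],None,fx=3.3,fy=3.3,interpolation=cv2.INTER_CUBIC))
im,d=vision.snapshot("wrist"); cv2.imwrite("pics/wrist2.png",im[:,:,::-1])
E
```

```text
clock: 5.3
tool_pos: [0.4788, -0.008, 0.0737]
orientation: [-180.0, -0.0, 163.1]
force: [-1.7, 0.1, 0.5]
opening: 0.0004
clock: 6.3
tool_pos: [0.4928, 0.0372, 0.0737]
orientation: [180.0, 0.0, 163.2]
force: [-1.5, -1.1, -0.3]
opening: 0.0004
[-5.48159769e-05  4.75497673e-01  4.33957971e-02]
```

View pics/scene2.png

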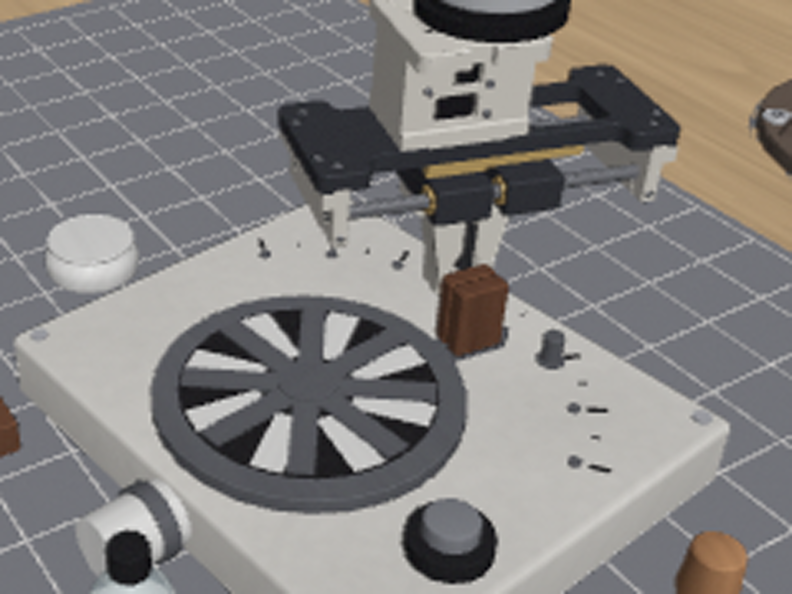

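View pics/wrist2.png

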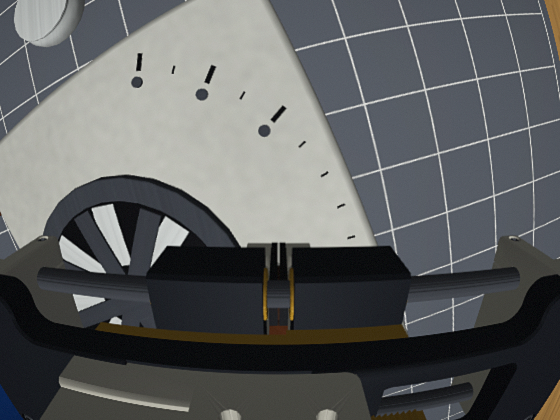

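```bash
python3 -m jog '0 0 0 0 0.1 0 -1;0 0 0 0 0.1 0 -1;0 0 0 0 0.08 0 -1;0 0 0 0 0.05 0 -1;0 0 0 0 0.04 0 -1;0 0 0 0 0 0 -1'
python3 - <<'E'
from h import *
import cv2
print(rows([*lev(-25,.1,.0215),.072])[0])
im,d=vision.snapshot("scene"); cv2.imwrite("pics/scene3.png",im[:,:,::-1]); im=im[:,:,::-1].copy()
z=cv2.resize(im[190:260,310:410],None,fx=8,fy=8,interpolation=cv2.INTER_CUBIC)
for dm,col in [(-20,(255,0,0)),(-22.5,(0,255,0)),(-25,(0,0,255))]:
    f=np.radians(180+YAW+dm); e=np.array([np.cos(f),np.sin(f)]);t=np.array([-e[1],e[0]])
    c=lev(dm,.1)
    q=[proj("scene",[*(c+a*.015*e+b*.012*t),.097]) for a,b in [(1,1),(1,-1),(-1,-1),(-1,1)]]
    q=((np.array(q)-[310,190]+.5)*8).astype(np.int32); cv2.polylines(z,[q],True,col,1)
    l=[proj("scene",[*lev(dm,r),.05]) for r in (.128,.142)]; l=((np.array(l)-[310,190]+.5)*8).astype(np.int32); cv2.polylines(z,[l],False,col,1)
cv2.imwrite("pics/z3.png",z)
E
```

```text
clock: 7.15
tool_pos: [0.497, 0.0513, 0.0738]
orientation: [180.0, 0.0, 163.2]
force: [-1.3, -0.7, -0.4]
opening: 0.0006
[0.00050828 0.1065605  0.04609612]
```

View pics/z3.png

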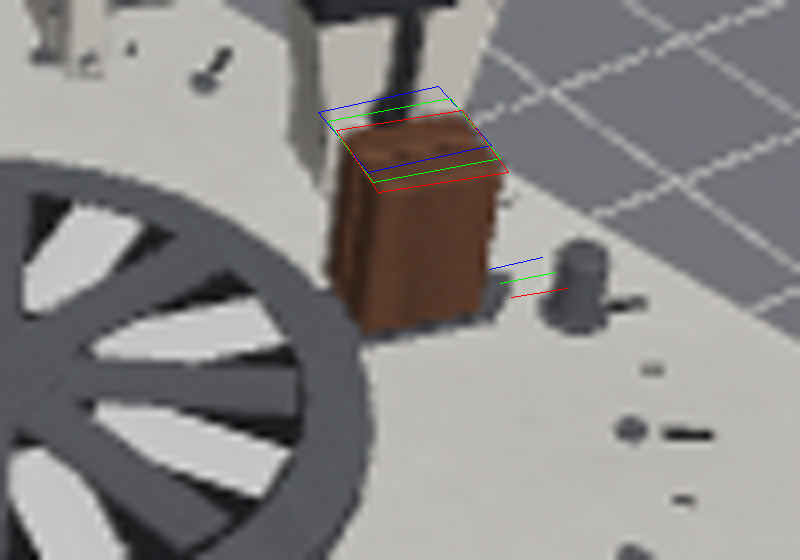

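```bash
python3 - <<'E'
from h import *
import cv2
from scipy.optimize import least_squares
def hole(a,r=.142): a=np.radians(a); return [-r*np.cos(a),-r*np.sin(a)]
def tf(x,l): c,s=np.cos(x[2]),np.sin(x[2]); return np.atleast_2d(l)@np.array([[c,s],[-s,c]])+x[:2]
px=[((553,170),.063,-25),((574,243),.047,-42),((575,297),.047,-59),((398,99),.047,25),((332,89),.047,42),((265,88),.047,59)]
w=np.array([ray("scene",215+(u-1.2)/3.3,170+(v-1.2)/3.3,z)[:2] for (u,v),z,_ in px]); l=np.array([hole(a) for *_,a in px])
r=least_squares(lambda x:(tf(x,l)-w).ravel(),[.6,.047,.142]);x=r.x
print(x,np.degrees(x[2]),np.round((tf(x,l)-w)*1000,1).tolist())
im=cv2.imread("pics/scene3.png");z=cv2.resize(im[190:260,310:410],None,fx=8,fy=8,interpolation=cv2.INTER_CUBIC)
def P(p): return tuple(int(v) for v in (proj("scene",p)-[310,190]+.5)*8)
for dm,col in [(-19,(255,0,0)),(-21,(0,255,0)),(-23,(0,0,255)),(-25,(255,0,255))]:
    c=np.array(hole(dm,1.));t=np.array([-c[1],c[0]])
    q=[P([*tf(x,(.1+a*.015)*c+b*.012*t)[0],.097]) for a,b in [(1,1),(1,-1),(-1,-1),(-1,1)]]
    cv2.polylines(z,[np.array(q)],True,col,1)
    cv2.line(z,P([*tf(x,.128*c)[0],.052]),P([*tf(x,.142*c)[0],.052]),col,1)
cv2.imwrite("pics/z4.png",z)
E
```

```text
[0.60109275 0.05096724 0.13890593] 7.958723737136177 [[-0.2, 1.2], [0.0, -0.1], [-0.1, -0.4], [0.4, 0.1], [-0.3, -0.9], [0.2, 0.1]]
```

View pics/z4.png

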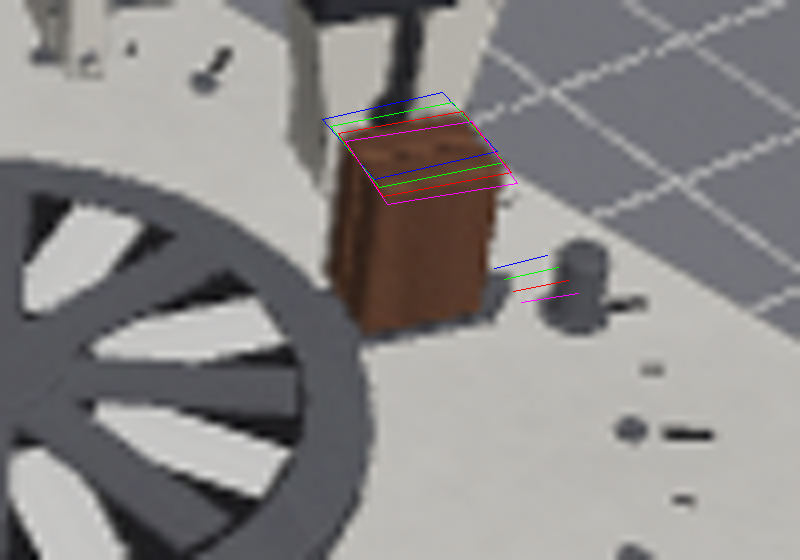

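```bash
python3 -m jog '0 0 0 0 0.03 0 -1;0 0 0 0 0.03 0 -1;0 0 0 0 0.03 0 -1;0 0 0 0 0 0 -1;0 0 0 0 0 0 -1' | tail -4; python3 -m jog '0 0 0 0 -0.3 0 -1;0 0 0 0 -0.8 0 -1;0 0 0 0 -1 -0.5 -1;0 0 0 0 -1 -0.6 -1;0 0 0 0 -1 -0.6 -1;0 0 0 0 -1 -0.6 -1;0 0 0 0 -0.5 0 -1;0 0 0 0 0 0 -1'
python3 - <<'E'
from h import *
import cv2
im,d=vision.snapshot("top"); cv2.imwrite("pics/top5r.png",im[:,:,::-1]); cv2.imwrite("pics/top5.png",cv2.resize(im[170:310,150:340,::-1],None,fx=4,fy=4,interpolation=cv2.INTER_CUBIC))
im,d=vision.snapshot("scene"); cv2.imwrite("pics/scene5.png",im[:,:,::-1])
E
```

```text
tool_pos: [0.4979, 0.0546, 0.0738]
orientation: [180.0, 0.0, 163.2]
force: [-1.0, -1.7, -0.7]
opening: 0.0006
clock: 8.82
tool_pos: [0.4325, -0.1612, 0.1662]
orientation: [180.0, 0.1, 163.0]
force: [0.5, -0.1, 0.7]
opening: 0.0004
```

View pics/top5.png

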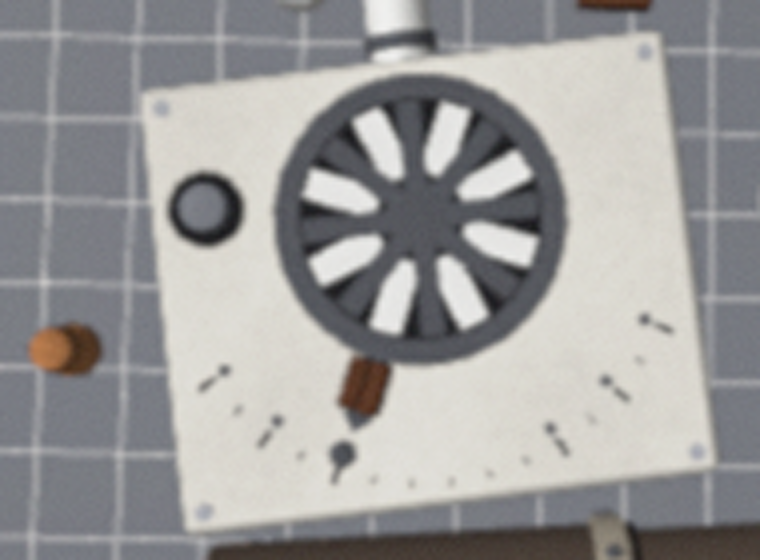

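```bash
python3 - <<'E'
from h import *
import cv2
im=cv2.imread("pics/top5r.png")
X,Y,S=225,245,14
z=cv2.resize(im[Y:Y+42,X:X+45],None,fx=S,fy=S,interpolation=cv2.INTER_CUBIC)
def P(p): return tuple(int(v) for v in (proj("top",p)-[X,Y]+.5)*S)
for dm,col in [(-22,(255,0,0)),(-25,(0,0,255)),(-28,(0,160,0))]:
    cv2.line(z,P([*lev(dm,.085),.052]),P([*lev(dm,.142),.052]),col,1)
    cv2.circle(z,P([*lev(dm,.1),.097]),4,col,1)
    cv2.circle(z,P([*lev(dm,.128),.052]),4,col,1)
cv2.imwrite("pics/z5.png",z)
E
```

```text
(no output)
```

View pics/z5.png

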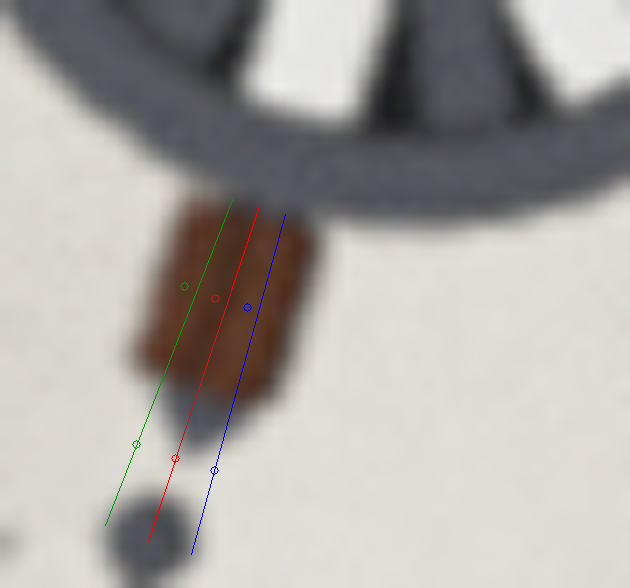

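The pointer reads about -23.3°, which is roughly 4 mm short of the peg. I'll push it a further 2.7 mm or so at the handle.

```bash
python3 -m jog '0 0 0 0 1 0.6 -1;0 0 0 0 1 0.6 -1;0 0 0 0 1 0.6 -1;0 0 0 0 1 0.5 -1;0 0 0 0 0.8 0 -1;0 0 0 0 0 0 -1'
python3 - <<'E'
from h import *
print(rows([.4987,.0572,.0738])[0])
E
```

```text
clock: 9.68
tool_pos: [0.4892, 0.0265, 0.0732]
orientation: [-180.0, -0.0, 163.4]
force: [0.8, -0.5, -0.1]
opening: 0.0004
[-0.00829642  0.80471156 -0.01628988]
```

```bash
python3 -m jog '0 0 0 0 0.3 0 -1;0 0 0 0 0.25 0 -1;0 0 0 0 0.1 0 -1;0 0 0 0 0.04 0 -1;0 0 0 0 0.04 0 -1;0 0 0 0 0.04 0 -1;0 0 0 0 0.03 0 -1;0 0 0 0 0 0 -1'
python3 - <<'E'
from h import *
print(rows([.4987,.0572,.0738])[0])
E
```

```text
clock: 10.68
tool_pos: [0.4978, 0.0545, 0.0738]
orientation: [-180.0, -0.0, 163.2]
force: [-0.2, -0.1, 0.3]
opening: 0.0007
[-0.00211588  0.07107046 -0.0007687 ]
```

```bash
python3 -m jog '0 0 0 0 0.03 0 -1;0 0 0 0 0.02 0 -1;0 0 0 0 0.02 0 -1;0 0 0 0 0 0 -1;0 0 0 0 0 0 -1' ; python3 -m jog '0 0 0 0 -0.3 0 -1;0 0 0 0 -0.8 0 -1;0 0 0 0 -1 -0.5 -1;0 0 0 0 -1 -0.6 -1;0 0 0 0 -1 -0.6 -1;0 0 0 0 -1 -0.6 -1;0 0 0 0 -0.5 0 -1;0 0 0 0 0 0 -1'
python3 - <<'E'
from h import *
import cv2
im,d=vision.snapshot("top"); im=im[:,:,::-1].copy();cv2.imwrite("pics/top6r.png",im)
X,Y,S=225,245,14
z=cv2.resize(im[Y:Y+42,X:X+45],None,fx=S,fy=S,interpolation=cv2.INTER_CUBIC)
def P(p): return tuple(int(v) for v in (proj("top",p)-[X,Y]+.5)*S)
for dm,col in [(-22,(255,0,0)),(-25,(0,0,255)),(-28,(0,160,0))]:
    cv2.line(z,P([*lev(dm,.085),.052]),P([*lev(dm,.142),.052]),col,1)
    cv2.circle(z,P([*lev(dm,.1),.097]),4,col,1)
    cv2.circle(z,P([*lev(dm,.128),.052]),4,col,1)
cv2.imwrite("pics/z6.png",z)
E
```

```text
clock: 11.3
tool_pos: [0.4983, 0.057, 0.0736]
orientation: [-180.0, -0.0, 163.1]
force: [-1.9, -1.3, 1.3]
opening: 0.0004
clock: 12.3
tool_pos: [0.4333, -0.1584, 0.1661]
orientation: [180.0, 0.1, 163.0]
force: [0.2, 0.1, -0.8]
opening: 0.0002
```

View pics/z6.png

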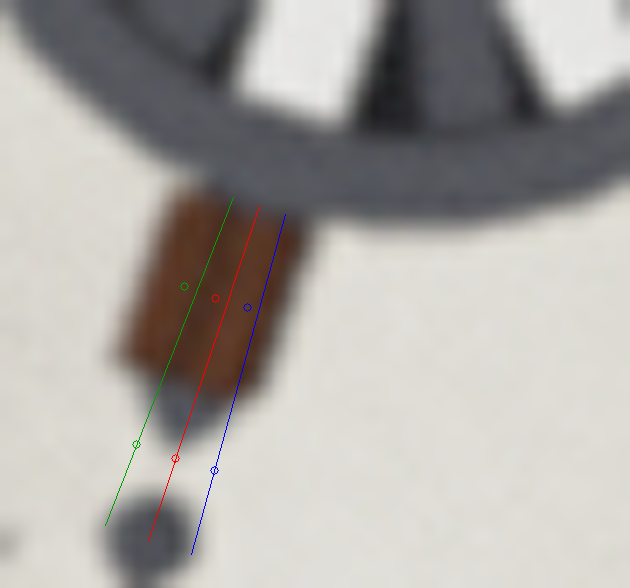

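Pointer tip is now at about (184,442) in the zoom, on the red -25° line, so the damper is within about 1 mm of the peg. Next is the button.

```bash
python3 - <<'E'
from h import *
print(rows([.602,.171,.166])[0], rows([.602,.171,.09])[0])
for c in ["top","scene"]:
    d=np.load(f"pics/{c}0.npy"); i=vision.camera_info(c);K=np.array(i["camera_matrix"]);T=np.array(i["camera_from_world"])
    u,v=(201,222) if c=="top" else (352,276)
    pc=d[v,u]*(np.linalg.inv(K)@[u,v,1]); print(c,T[:3,:3].T@(pc-T[:3,3]))
E
```

```text
[-1.63414935e+00  9.09006322e+00  2.68163478e-03] [-1.63262251  9.0890444   1.90268075]
top [0.60071161 0.16819138 0.06952611]
scene [0.60210671 0.1735575  0.06665796]
```

```bash
python3 -m jog '0 0 0 -0.17 0.9 0 -1;0 0 0 -0.17 0.9 0 -1;0 0 0 -0.17 0.9 0 -1;0 0 0 -0.17 0.9 0 -1;0 0 0 -0.17 0.9 0 -1;0 0 0 -0.17 0.9 0 -1;0 0 0 -0.17 0.9 0 -1;0 0 0 -0.17 0.9 0 -1' | tail -4; python3 -m jog '0 0 0 -0.14 0.9 0 -1;0 0 0 -0.13 0.9 0 -1;0 0 0 0 0.09 0 -1;0 0 0 0 0 0.7 -1;0 0 0 0 0 0.7 -1;0 0 0 0 0 0.4 -1;0 0 0 0 0 0 -1;0 0 0 0 0 0 -1'
python3 - <<'E'
from h import *
import cv2
print(rows([.602,.171,.075])[0])
im,d=vision.snapshot("scene"); cv2.imwrite("pics/scene7.png",cv2.resize(im[140:340,215:455,::-1],None,fx=3,fy=3,interpolation=cv2.INTER_CUBIC))
E
```

```text
tool_pos: [0.5695, 0.1048, 0.1653]
orientation: [-180.0, -0.0, 163.2]
force: [0.2, 0.2, 0.2]
opening: 0.0006
clock: 14.35
tool_pos: [0.6021, 0.1722, 0.0948]
orientation: [180.0, 0.1, 163.2]
force: [-0.2, 0.6, 0.3]
opening: 0.0004
[-0.00644143 -0.02882702  0.49389407]
```

View pics/scene7.png

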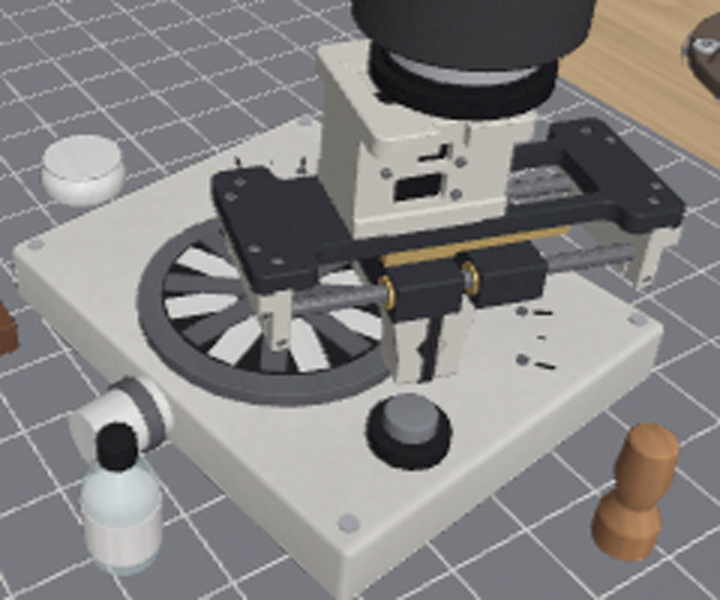

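```bash
python3 - <<'E'
from h import *
from plant import ctrl
p=ctrl.get_obs()["tool_pos"]
for q in (p,[*p[:2],.068],[*p[:2],.08]): print((proj("scene",q)-[215,140])*3)
E
python3 -m jog '0 0 0 0 -0.03 0.2 -1;0 0 0 0 0 0.15 -1;0 0 0 0 0 0.1 -1;0 0 0 0 0 0.1 -1;0 0 0 0 0 0 -1'
```

```text
[414.91256052 366.14429155]
[409.50427068 404.54606738]
[411.87247848 387.73051425]
clock: 15.02
tool_pos: [0.6009, 0.1707, 0.0713]
orientation: [-180.0, -0.0, 163.2]
force: [0.4, 0.2, 0.1]
opening: 0.0005
```

```bash
python3 -m jog '0 0 0 0 0 0.07 -1;0 0 0 0 0 0.07 -1;0 0 0 0 0 0 -1'; python3 -m jog '0 0 0 0 0 0.05 -1;0 0 0 0 0 0 -1'
```

```text
clock: 15.4
tool_pos: [0.6013, 0.1708, 0.0662]
orientation: [180.0, 0.0, 163.2]
force: [-1.1, -0.3, 2.2]
opening: 0.0005
clock: 15.65
tool_pos: [0.6013, 0.1709, 0.0643]
orientation: [180.0, 0.0, 163.2]
force: [-1.3, -0.1, 3.0]
opening: 0.0005
```

```bash
python3 -m jog '0 0 0 0 0 0.05 -1;0 0 0 0 0 0 -1'; python3 -m jog '0 0 0 0 0 0.04 -1;0 0 0 0 0 0 -1';python3 -m jog '0 0 0 0 0 0.03 -1;0 0 0 0 0 0 -1'
```

```text
clock: 15.9
tool_pos: [0.6013, 0.1709, 0.0623]
orientation: [180.0, 0.0, 163.2]
force: [-0.1, 0.3, 3.9]
opening: 0.0005
clock: 16.15
tool_pos: [0.6013, 0.1708, 0.0613]
orientation: [180.0, 0.0, 163.2]
force: [-3.5, -1.0, 8.3]
opening: 0.0006
clock: 16.4
tool_pos: [0.6014, 0.1709, 0.0611]
orientation: [180.0, 0.1, 163.2]
force: [-6.3, -1.4, 16.6]
opening: 0.0005
```

The force jumped from 4 to 17 N after about 6 mm of travel, so the button is bottomed. Now release and back away.

```bash
python3 -m jog '0 0 0 0 0 -0.2 -1;0 0 0 0 0 -0.4 -1;0 0 0 0 0 -0.8 -1;0 0 0 0 0 -0.8 -1;0 0 0 0 0 -0.8 -1;0 0 0 0 0 -0.5 -1;0 0 0 0.1 -0.8 0 -1;0 0 0 0.15 -0.9 0 -1' | tail -4; python3 -m jog '0 0 0 0.17 -0.9 0 -1;0 0 0 0.17 -0.9 0 -1;0 0 0 0.17 -0.9 0 -1;0 0 0 0.17 -0.9 0 -1;0 0 0 0.17 -0.9 0 -1;0 0 0 0.17 -0.9 0 -1;0 0 0 0.17 -0.9 0 -1;0 0 0 0 0 0 -1'
python3 - <<'E'
from h import *
import cv2
im,d=vision.snapshot("top"); im=im[:,:,::-1].copy(); cv2.imwrite("pics/top8.png",cv2.resize(im[140:310,150:380],None,fx=3.4,fy=3.4,interpolation=cv2.INTER_CUBIC))
X,Y,S=225,245,14
z=cv2.resize(im[Y:Y+42,X:X+45],None,fx=S,fy=S,interpolation=cv2.INTER_CUBIC)
def P(p): return tuple(int(v) for v in (proj("top",p)-[X,Y]+.5)*S)
cv2.line(z,P([*lev(-25,.085),.052]),P([*lev(-25,.142),.052]),(0,0,255),1)
cv2.imwrite("pics/z8.png",z)
im,d=vision.snapshot("scene"); cv2.imwrite("pics/scene8.png",cv2.resize(im[170:350,215:455,::-1],None,fx=3.3,fy=3.3,interpolation=cv2.INTER_CUBIC))
E
```

```text
tool_pos: [0.5713, 0.1081, 0.1997]
orientation: [180.0, -0.0, 163.2]
force: [0.1, 0.3, -0.3]
opening: 0.0003
clock: 18.4
tool_pos: [0.4519, -0.1203, 0.1998]
orientation: [180.0, -0.0, 163.0]
force: [-0.3, -0.2, -0.3]
opening: 0.0004
```

View pics/top8.png

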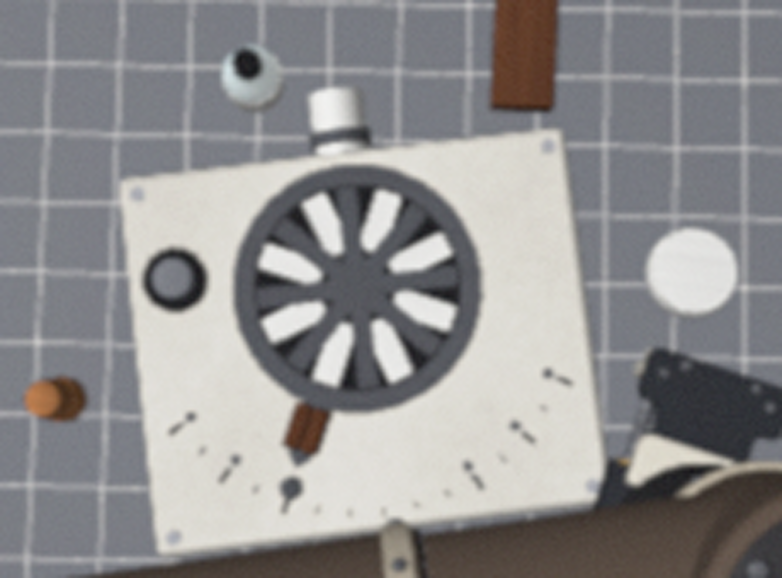

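View pics/z8.png

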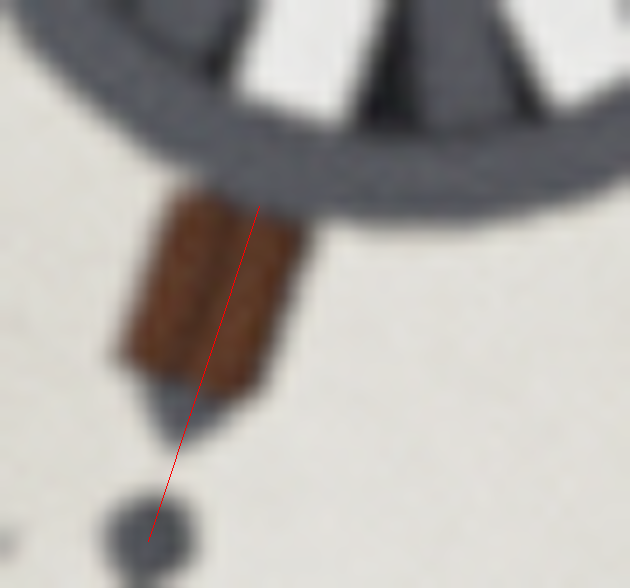

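View pics/scene8.png

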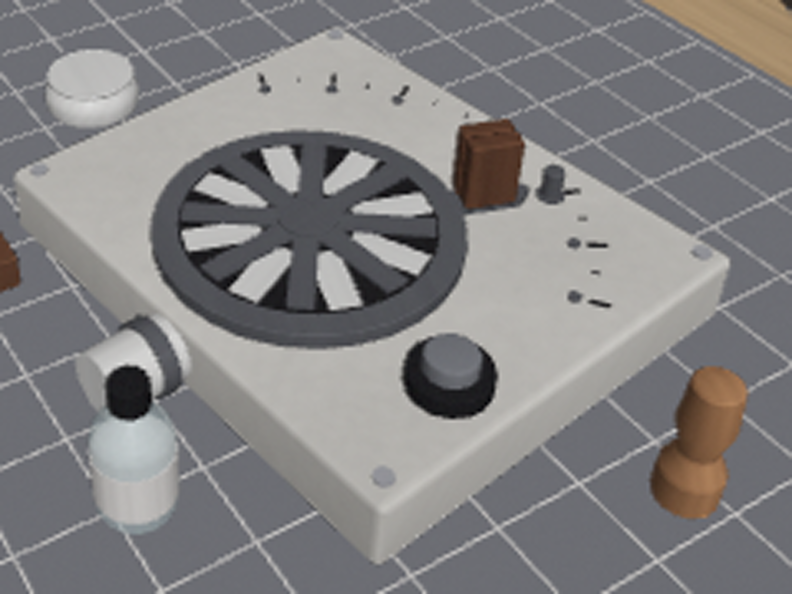

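The pointer tip lies on the line to the peg (zoomed tip at about (184,440), peg at (149,535)). The button is up again at (452,355) in the scene view, the bystanders are in place, and the arm is clear. Handing in.

```bash
python3 -c "
from plant import ctrl
print(ctrl.close_job())"
```

```text
the job is handed in; nothing more can be done
None
```

The damper pointer is on the steel peg at the -25° mark, and the start button was then pressed fully down and released. I handed the job in after about 18.5 s. It gave no verdict.

- **Damper:** I pushed the lever's handle from one side with shut fingers, starting from about -5.6°. A top view after the first push put it at about -23.3°, roughly 4 mm short, so I pushed once more. The last top view puts it at about -24.7°, within about 1 mm of the peg against the 6 mm allowed.
- **Button:** the force rose gradually over about 6 mm of travel and then jumped to 17 N, so I take it to have bottomed. After release it looks the same as before in both views.
- **Bystanders:** the bottle, burnisher, tin and block look unmoved in the pictures, and the arm was clear of everything at hand-in.
- **Disagreement:** the scene and top cameras differ by up to 4 mm in world y, within or just beyond their calibration error. I judged the pointer in the top view, relative to the peg and scale holes, which fitted there to about 0.5 mm. The box corners fitted worse, at 3 to 4.5 mm.

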